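# Fill the sample tray, then try the case lid and hold it open

### The job

Stand the two loose sample pots upright in the two empty wells of the white tray, each in the well joined by the black line to the seated pot of its own colour, so that one row is red and the other blue. Next give the blue lid of the storage case a light tug upward at its bar handle, before touching the orange slide catch; if the lid is caught, slide the catch fully along its slot to release it. Raise the lid about half way (45 degrees) and finish while still holding it open, for the pupil who brings the tray over, without moving the other things on the table.

Things in the scene. Friction and masses are not known exactly. Their poses are not given: they have to be found in the camera images.
- case: grey plastic storage case, fixed to the table, origin at the centre of its chamber's underside; z up, its x points from the handle side to the hinge side, y to the left. Chamber 220 mm (x) by 270 mm (y), 90 mm tall; in front of it (towards -x) a solid ledge 50 mm deep and also 90 mm tall carries the catch. Position and yaw vary
- lid (a joint): angle of the case's blue lid about its hinge (far edge), rad: 0 shut, grows as it opens, stop at 1.25. It weighs about 0.45 kg and falls shut whenever it is let go. If the hidden bolt has caught, the lid rattles up only to about 0.03 rad (6 mm at the handle) and stops dead; if not, it just lifts. The lid's look does not show which
- lid_handle (a point): middle of the lid's steel bar handle: round bar 14 mm thick and 110 mm long along the case's y, on a post at each end, its axis 40 mm above the lid's top face (141 mm above the table when shut) and 185 mm from the hinge line horizontally. Free underneath, and turns freely in a pinch as the lid swings
- lid_hinge (a point): middle of the lid's hinge line, which runs along the case's y at 90 mm above the table; the handle swings up and away from the robot about it
- catch (a joint): travel of the orange slide catch along the case's +y, m: 0 to 0.026; it starts at 0 to 0.003 and stays where it is pushed (1.5 to 3 N). From about 0.016 on it throws the hidden bolt clear, which then stays clear; push it fully along, to its stop. If the bolt was not caught it just slides
- catch_top (a point): centre of the top of the orange thumb piece of the catch, a block 20 mm (case x) by 18 mm (case y) standing 31 mm above the ledge's flat top (so its top is 121 mm above the table); about 60 mm nearer to the robot than the handle bar and near the left end of the ledge
- tray: white sample tray, fixed, 185 mm square, 18 mm thick, with 2 by 2 square wells 88 mm apart; origin at the centre of its underside, x away from the robot, y to the left. Two rows (near and far), each of a left and a right well joined by a black line along y. The left wells hold one red and one blue pot, the right ones are empty. Position and yaw vary
- well_near_left (a point): centre of the mouth of the tray well in the near row, left column (tray frame): a square well 47 mm wide, 12 mm deep. A pot standing in it has its centre 13 mm above this point
- well_near_right (a point): centre of the mouth of the tray well in the near row, right column (tray frame): a square well 47 mm wide, 12 mm deep. A pot standing in it has its centre 13 mm above this point
- well_far_left (a point): centre of the mouth of the tray well in the far row, left column (tray frame): a square well 47 mm wide, 12 mm deep. A pot standing in it has its centre 13 mm above this point
- well_far_right (a point): centre of the mouth of the tray well in the far row, right column (tray frame): a square well 47 mm wide, 12 mm deep. A pot standing in it has its centre 13 mm above this point
- red_loose_mid (a point): sample pot, white with a red screw cap and a red band, upright cylinder 36 mm across and 50 mm tall, about 60 g; the point is its centre, 25 mm above its underside. Stands loose on the table to the left of the tray
- blue_loose_mid (a point): sample pot, white with a blue screw cap and a blue band, upright cylinder 36 mm across and 50 mm tall, about 60 g; the point is its centre, 25 mm above its underside. Stands loose on the table to the left of the tray
- red_seated_mid (a point): sample pot, white with a red screw cap and a red band, upright cylinder 36 mm across and 50 mm tall, about 60 g; the point is its centre, 25 mm above its underside. Already stands in a left well of the tray, in either row
- blue_seated_mid (a point): sample pot, white with a blue screw cap and a blue band, upright cylinder 36 mm across and 50 mm tall, about 60 g; the point is its centre, 25 mm above its underside. Already stands in the other left well of the tray
- salt: bystander: white bottle with red cap, 68 mm across, 165 mm tall, behind the case and tray; origin at its underside
- jar: bystander: glass jar with steel lid, 70 mm across, 120 mm tall, in front of the tray near the robot; origin at its underside
- spool: bystander: cream spool, 76 mm across, 85 mm tall, behind the tray; origin at its underside
- glue: bystander: black and red glue stick, 28 mm across, 92 mm tall, behind the tray on the left; origin at its underside
Things that resemble listed ones, but are neither listed nor needed, are in the scene too. What is shaped like the part that bears blue_loose_mid but green or pink is not meant.

How it is judged:
By the outcome, as a careful person would: the job done as asked, in the order asked, and still so for the second after the job is handed in, while the arm keeps its last pose, push and grip.
It also fails if it takes over 70 s, if anything falls off the work surface, if the arm or the gripper's body presses on something with over 40 N, if the wrist force passes 120 N, or if a joint passes its speed limit or range.

### The arm

A 6-joint arm with a two-finger parallel gripper is mounted at the origin on the work surface. World frame = base frame: x ahead of the robot, y to its left, z up, the work surface at z = 0. Lengths are in m, angles in rad, forces in N, time in s.
With the tool pointing down it reaches from about 0.225 to 0.875 m from the base axis. Payload 3.4 kg.
Tool frame: the origin (TCP) lies midway between the tips of the shut fingers; the grasp point (between the pads) lies 19 mm behind it (manip.grasp_offset is the distance from the TCP to the grasp point, in m); x points along the fingers, y is the direction in which the jaws open and shut, and the axes are right-handed (so a half turn about x gives the same grasp; the last joint's range is limited). The gripper opens to 85 mm and grips with 20 to 120 N. Pads are 22 mm wide; open, the fingers measure 114 mm over their backs; the gripper's body (76 mm by 85 mm) begins 54 mm behind the grasp point. The pads swing forward as they close: fully open they stand 13 mm farther back than shut.
Start: joints at [-1.394, 0.276, 1.505, -0, 1.361, -0.121], TCP at [0.169, -0.55, 0.2] pointing down, gripper open.
Joint ranges: [-2.89, 2.89], [-0.75, 2.08], [0.22, 2.7], [-1.18, 4.32], [0.11, 2.71], [-2.7, 2.7]. Speed limits (rad/s): [2.57, 2.57, 3.14, 3.14, 3.14, 3.14].

### API

Orientations are given as a unit quaternion [w, x, y, z].
In Python, from rig import manip gives the robot as it stands.
- The arm moves only by the shell command python3 -m creep 'ROWS' [OPENING] [FORCE]. ROWS is a JSON object of lists of equal length, an entry for each row: "delta_pos": the shift along the tool's x, y, z in cm, a list of three; "dr": the turn, a rotation vector about the tool's x, y, z in rad, a list of three. In form: {"delta_pos": [[dx, dy, dz], ...], "dr": [[rx, ry, rz], ...]}. A call has 1 to 10 rows; each row is the pose to reach, as a shift and turn from the pose commanded when the call began, along the tool's axes at that moment; what a row does not reach only later rows make up. A row lasts 1/10 s, in which the tool goes at most 50 mm and 8.59 degrees, less where a joint would pass 70% of its speed; a pose out of reach is approached as far as the arm can. A call with a gripper value outside its range is refused whole. OPENING is the opening, from -1 (shut) to 1 (fully open), set as the call begins (- or left out, the last holds). The fingers move at their own pace and stop on an object; FORCE is the grip in N (left out, the last holds). Time passes only in rows, so rows that repeat a pose let the fingers close. It gives the time, the measured TCP pose, the force and the opening at its end, in the units of the state.
- manip.get_state(): the state, without advancing time (a new reading comes with each control period).
- manip.get_image(name): name is "scene" or "side" or "wrist"; returns a dict with "pixels" (480x640x3 uint8, blue, green, red), "depth" (480x640 float32, m along the optical axis (not along the pixel's ray), 0 where there is no reading), "intrinsics" (3x3 intrinsics, pixels), "rvec" (rotation vector, rad) and "tvec" (3), from world to camera coordinates, as OpenCV has them. Camera axes: x right, y down, z forward; pixel columns grow to the right and rows downward; lengths in m; the calibration is good to about 2 mm. A picture is of the moment at which its call begins.
- manip.sign_off(): hands the job in, once; it reports no verdict.
The state is a dict: "clock": time; "qpos": joint angles; "qd": joint speeds; "effort": joint torques, N m; "position": TCP position; "ee_rot": TCP orientation; "contact_force": force on the tool from outside, world axes, zero at the start; "moment": the same for the moment, N m; "width": finger opening in m.
Only numpy, scipy, OpenCV 4.12 (cv2) and the standard library are available. Lean on these libraries where they do the work, as an engineer would, in place of code of your own. Each camera call takes 0.05 s, during which the arm holds its last target. There are 200 camera calls.

## Working session

There is one attempt and no reset: what is moved stays moved. The work goes in short steps, Python scripts to look and compute and a shell command to move; the robot and the scene stay as the last step left them, time stands still between calls to the robot, and variables do not carry over. Pictures are saved under pics/ and viewed, about 8 in all and at most 12, crops included, and the job is handed in when it is done.

```bash
ls; mkdir -p pics; cat > h.py <<'E'
import numpy as np, cv2, pickle, sys
from rig import manip
def grab(n, fn):
    im=manip.get_image(n); cv2.imwrite(f'pics/{fn}.png',im['pixels']); pickle.dump(im,open(f'pics/{fn}.pkl','wb')); return im
def load(fn): return pickle.load(open(f'pics/{fn}.pkl','rb'))
def ray(im,uv):
    R=cv2.Rodrigues(np.array(im['rvec'],float))[0]; t=np.array(im['tvec'],float).ravel()
    d=R.T@np.linalg.inv(np.array(im['intrinsics']))@np.array([uv[0],uv[1],1.]); return -R.T@t,d
def plane(im,uv,z):
    c,d=ray(im,uv); return c+d*(z-c[2])/d[2]
def cloud(im):
    v,u=np.mgrid[0:480,0:640]; R=cv2.Rodrigues(np.array(im['rvec'],float))[0]; t=np.array(im['tvec'],float).ravel()
    p=np.stack([u,v,np.ones_like(u)],-1)@np.linalg.inv(np.array(im['intrinsics'])).T*im['depth'][...,None]
    P=(p-t)@R; P[im['depth']==0]=np.nan; return P
def two(a,ua,b,ub):
    c1,d1=ray(a,ua); c2,d2=ray(b,ub); s=np.linalg.lstsq(np.stack([d1,-d2],1),c2-c1,rcond=None)[0]
    p,q=c1+s[0]*d1,c2+s[1]*d2; return (p+q)/2,np.linalg.norm(p-q)
E
python3 - <<'E'
from h import *
for n in ['scene','side','wrist']:
    im=grab(n,n+'0'); print(n,ray(im,(320,240)))
print(manip.get_state(),manip.grasp_offset)
E
```

```text
pics
scene (array([1.25533017, 0.63896796, 0.73194965]), array([-0.62203478, -0.53613293, -0.57091265]))
side (array([0.28111224, 0.88609321, 0.78728383]), array([ 0.26145111, -0.73824938, -0.62202593]))
wrist (array([ 0.23920303, -0.52783645,  0.37347896]), array([-0.28998847, -0.07985032, -0.95376844]))
{'clock': 0.15, 'qpos': array([-1.39399516e+00,  2.76448581e-01,  1.50585483e+00, -4.75999865e-06,
        1.36070258e+00, -1.21021729e-01]), 'qd': array([-8.65695241e-05, -3.25948429e-03, -5.71059204e-03,  1.70654236e-04,
       -1.37383482e-03,  3.22940630e-04]), 'effort': array([ 1.99098555e-03, -4.17143691e+01, -2.46032721e+01, -1.50283417e-04,
        7.63139455e-03, -1.35360344e-05]), 'position': array([ 0.16862994, -0.54925082,  0.19943413]), 'ee_rot': array([-0.10440845, -0.69926554, -0.10540735,  0.6992967 ]), 'contact_force': array([-0.1821422 , -0.71263176, -0.81526131]), 'moment': array([ 0.00875174, -0.01454233,  0.03199328]), 'width': 0.08553591769547354} 0.0187
```

View pics/scene0.png

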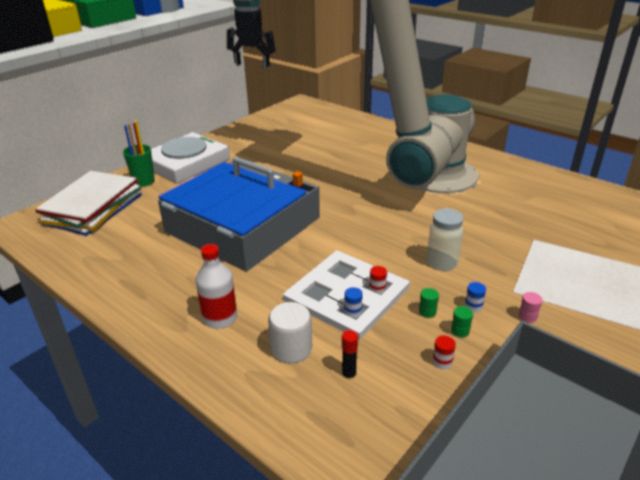

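View pics/side0.png

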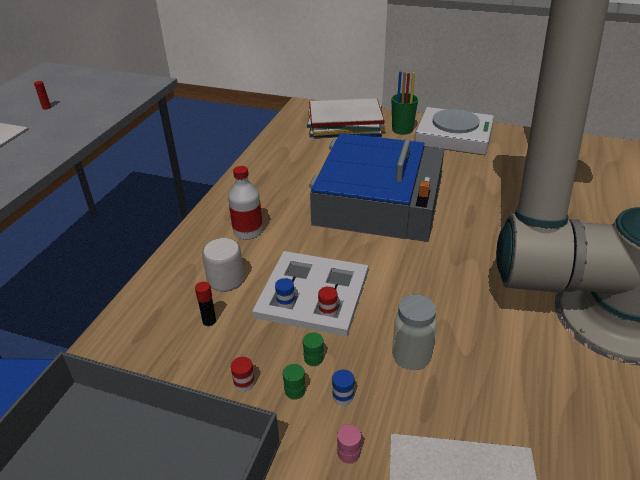

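The scene view shows the tray at about (347,290), with seated red at (378,278) and seated blue at (353,300). Loose blue is at (476,294), loose red at (444,351), and the case with its orange catch at (297,180). In the side view, blue sits in the far row (285,291) and red in the near row (328,300). Loose red is at (242,373), loose blue at (343,386), and the handle at (403,160).

```bash
cat > m.py <<'E'
from h import *
def masks(im):
    hsv=cv2.cvtColor(im['pixels'],cv2.COLOR_BGR2HSV); H,S,V=cv2.split(hsv)
    return {'red':((H<6)|(H>172))&(S>150)&(V>80),'blue':(H>105)&(H<128)&(S>140)&(V>60),'orange':(H>=6)&(H<16)&(S>190)&(V>120)}
if __name__=='__main__':
  ims={n:load(n+'0') for n in ['scene','side']}; res={}
  for n,im in ims.items():
    P=cloud(im)
    for c,m in masks(im).items():
        k,lab,st,ce=cv2.connectedComponentsWithStats(m.astype(np.uint8))
        for i in range(1,k):
            if st[i,4]<25: continue
            q=P[lab==i]; z=np.nanmax(q[:,2]) if len(q) else 0
            if not(np.nanmedian(q[:,0])>0.1 and np.nanmedian(q[:,0])<1): continue
            zt=np.nanpercentile(q[:,2],95); top=(lab==i)&(P[...,2]>zt-0.005)
            v,u=np.nonzero(top); print(n,c,st[i],'top z %.3f'%zt,'uv',u.mean().round(1),v.mean().round(1),'xyz',P[top].mean(0).round(4), plane(im,(u.mean(),v.mean()),zt).round(4))
E
python3 m.py
```

```text
scene red [ 79 192  43  30  89] top z 0.047 uv 99.4 209.2 xyz [ 0.7416 -0.5103  0.044 ] [ 0.7446 -0.5055  0.0467]
scene red [ 37 211  29   6  34] top z 0.047 uv 51.5 213.8 xyz [ 0.8275 -0.5826  0.0441] [ 0.8292 -0.5777  0.0468]
scene red [201 244  18  16 240] top z 0.166 uv 209.2 249.9 xyz [ 0.7845 -0.0279  0.1643] [ 0.7859 -0.0261  0.1659]
scene red [371 266  16  15 193] top z 0.058 uv 378.0 271.5 xyz [0.5297 0.1646 0.0556] [0.532  0.1661 0.0577]
scene red [371 285  14   4  28] top z 0.028 uv 377.9 287.0 xyz [0.5393 0.1726 0.0258] [0.5415 0.174  0.028 ]
scene red [199 290  37  30 723] top z 0.075 uv 216.2 298.0 xyz [ 0.8006 -0.007   0.074 ] [ 0.8016 -0.0058  0.0753]
scene red [342 330  16  24 303] top z 0.093 uv 349.6 336.3 xyz [0.7372 0.2522 0.0913] [0.7385 0.2532 0.0929]
scene red [435 336  20  19 303] top z 0.051 uv 444.9 343.3 xyz [0.6139 0.3626 0.0496] [0.6156 0.3634 0.0514]
scene red [435 357  17   7  45] top z 0.023 uv 442.5 360.7 xyz [0.6251 0.3681 0.0201] [0.6274 0.3691 0.0226]
scene blue [ 160  162  146   74 5581] top z 0.103 uv 232.3 197.1 xyz [ 0.5601 -0.2245  0.1006] [ 
[... 1681 characters left out ...]
] [ 0.5682 -0.6147  0.1729]
side blue [ 312  134  112   71 5533] top z 0.103 uv 369.4 168.0 xyz [ 0.548  -0.2213  0.1005] [ 0.5461 -0.2142  0.1028]
side blue [275 278  19  18 269] top z 0.057 uv 283.8 284.6 xyz [0.6105 0.1661 0.055 ] [0.6094 0.1684 0.0573]
side blue [277 297  17   7  55] top z 0.028 uv 284.4 300.5 xyz [0.6064 0.1779 0.0256] [0.6053 0.1801 0.028 ]
side blue [332 370  22  23 407] top z 0.051 uv 343.0 378.6 xyz [0.4421 0.3356 0.0493] [0.4416 0.337  0.0512]
side blue [333 392  20   9  76] top z 0.023 uv 342.2 396.2 xyz [0.4393 0.348  0.0209] [0.4388 0.3493 0.0229]
side orange [420 182   9   5  26] top z 0.122 uv 424.6 183.4 xyz [ 0.4095 -0.1587  0.1207] [ 0.4092 -0.1562  0.1223]
```

```bash
cat >> h.py <<'E'
from scipy.spatial.transform import Rotation as Ro
def Rcur(): return Ro.from_quat(manip.get_state()['ee_rot'],scalar_first=True)
def Rdown(yaw): # jaw axis (tool y) at angle yaw in the xy plane, tool x down
    x=np.array([0,0,-1.]); y=np.array([np.cos(yaw),np.sin(yaw),0]); return Ro.from_matrix(np.stack([x,y,np.cross(x,y)],1))
def rel(p,R=None):
    s=manip.get_state(); R0=Rcur(); R=R or R0
    print('  delta_cm',(R0.inv().apply(np.array(p)-s['position'])*100).round(2),'dr',(R0.inv()*R).as_rotvec().round(3))
def chk():
    s=manip.get_state(); R=Rcur().as_matrix(); print('t',round(s['clock'],2),'p',s['position'].round(4),'F',s['contact_force'].round(1),'w',round(s['width'],4),'x',R[:,0].round(3),'yaw',np.arctan2(R[1,1],R[0,1]).round(3),'q',s['qpos'].round(2))
E
python3 - <<'E'
from h import *
chk(); R=Rcur().as_matrix(); print(R.round(3))
im=load('wrist0'); c,d=ray(im,(320,240)); print('cam in tool',R.T@(c-manip.get_state()['position']),R.T@d, 'imgright',R.T@(ray(im,(420,240))[1]-d), im['intrinsics'])
for n in ['scene','side']:
    im=load(n+'0'); P=cloud(im); H,S,V=cv2.split(cv2.cvtColor(im['pixels'],cv2.COLOR_BGR2HSV))
    for c,m in {'green':(H>50)&(H<85)&(S>120),'pink':(H>160)&(H<173)&(S>60)&(S<190)&(V>80)}.items():
        k,lab,st,_=cv2.connectedComponentsWithStats(m.astype(np.uint8))
        for i in range(1,k):
            if st[i,4]>60:
                top=(lab==i)&(abs(P[...,2]-.05)<.004)
                if top.sum(): print(n,c,P[top].mean(0).round(3))
    # tall stuff near
    m=(P[...,2]>.09)&(P[...,2]<.125)&(P[...,0]>.25)&(P[...,0]<.5)&(P[...,1]>0.05)&(P[...,1]<.35)
    q=P[m]; print(n,'jar',len(q),q.min(0) if len(q) else '',q.max(0) if len(q) else '')
for yaw in (np.pi/2,0,-np.pi/2):
    print(yaw); rel([0.50,0.12,0.25],Rdown(yaw))
E
```

```text
t 0.15 p [ 0.1686 -0.5493  0.1994] F [-0.2 -0.7 -0.8] w 0.0855 x [-0.     0.001 -1.   ] yaw -1.273 q [-1.39  0.28  1.51 -0.    1.36 -0.12]
[[-0.     0.293 -0.956]
 [ 0.001 -0.956 -0.293]
 [-1.    -0.001 -0.   ]]
cam in tool [-1.74032752e-01 -6.91923534e-06 -7.37790123e-02] [ 0.95372987 -0.00742064  0.30081205] imgright [1.42605498e-04 2.66545976e-01 2.19991511e-04] [[375.16961692   0.         322.49942164]
 [  0.         375.16961692 236.26266537]
 [  0.           0.           1.        ]]
scene green [ 0.565 -0.593  0.05 ]
scene green [0.52  0.276 0.049]
scene green [0.526 0.35  0.049]
scene pink [0.409 0.43  0.049]
scene jar 758 [0.3258474  0.18436796 0.09009016] [0.39057513 0.24964033 0.12285938]
side green [ 0.544 -0.594  0.05 ]
side green [0.514 0.275 0.049]
side green [0.522 0.35  0.049]
side pink [0.405 0.43  0.049]
side jar 1336 [0.31945062 0.18293727 0.09001046] [0.38692436 0.24779015 0.12354246]
1.5707963267948966
  delta_cm [ -4.97 -54.26 -51.32] dr [-2.844e+00 -2.000e-03  0.000e+00]
0
  delta_cm [ -4.97 -54.26 -51.32] dr [-1.273e+00 -1.000e-03  1.000e-03]
-1.5707963267948966
  delta_cm [ -4.97 -54.26 -51.32] dr [0.298 0.    0.001]
```

```bash
python3 -m creep '{"delta_pos":[[-1,-6,-6.5],[-2,-12,-13],[-3,-18,-19.5],[-4,-23,-25],[-5,-27,-29.6],[-5,-31,-34],[-5,-35,-38.3],[-5,-39,-42.7],[-5,-42,-46],[-5,-42,-46]],"dr":[[0.03,0,0],[0.06,0,0],[0.1,0,0],[0.15,0,0],[0.2,0,0],[0.25,0,0],[0.298,0,0],[0.298,0,0],[0.298,0,0],[0.298,0,0]]}' 0.3 40
python3 - <<'E'
from h import *
chk(); rel([0.6,0.18,0.25],Rdown(-np.pi/2))
E
```

```text
clock: 1.15
position: [0.422, -0.119, 0.245]
ee_rot: [0.0, 0.707, -0.0, -0.707]
contact_force: [0.7, -1.0, -0.2]
width: 0.0556
t 1.15 p [ 0.422 -0.119  0.245] F [ 0.7 -1.  -0.2] w 0.0556 x [ 0. -0. -1.] yaw -1.571 q [-0.43  0.04  1.69 -0.    1.41  1.14]
  delta_cm [ -0.51 -29.91 -17.79] dr [-0. -0. -0.]
```

Very fast. I'll take a case image from here, then go on.

```bash
python3 -c "
from h import *
grab('wrist','wcase')"
python3 -m creep '{"delta_pos":[[-0.5,-4,-2.4],[-0.5,-8,-4.8],[-0.5,-12,-7.2],[-0.5,-16,-9.6],[-0.5,-20,-12],[-0.5,-24,-14.4],[-0.5,-27,-16.2],[-0.5,-29.9,-17.8],[-0.5,-29.9,-17.8],[-0.5,-29.9,-17.8]],"dr":[[0,0,0],[0,0,0],[0,0,0],[0,0,0],[0,0,0],[0,0,0],[0,0,0],[0,0,0],[0,0,0],[0,0,0]]}'
python3 - <<'E'
from h import *
chk(); a=grab('wrist','wtray'); b=load('wcase')
cv2.imwrite('pics/both.png',cv2.resize(np.hstack([a['pixels'],b['pixels']]),(800,300)))
E
```

```text
clock: 2.2
position: [0.5992, 0.1781, 0.2488]
ee_rot: [-0.001, -0.706, 0.0, 0.708]
contact_force: [0.3, 0.1, -0.5]
width: 0.0557
t 2.2 p [0.5992 0.1781 0.2488] F [ 0.3  0.1 -0.5] w 0.0557 x [-0.002 -0.001 -1.   ] yaw -1.57 q [ 0.18  0.33  1.3  -0.    1.51  1.75]
```

View pics/wtray.png

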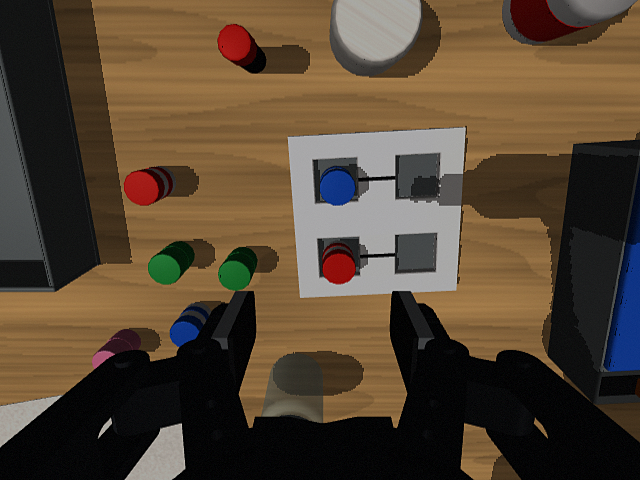

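View pics/wcase.png

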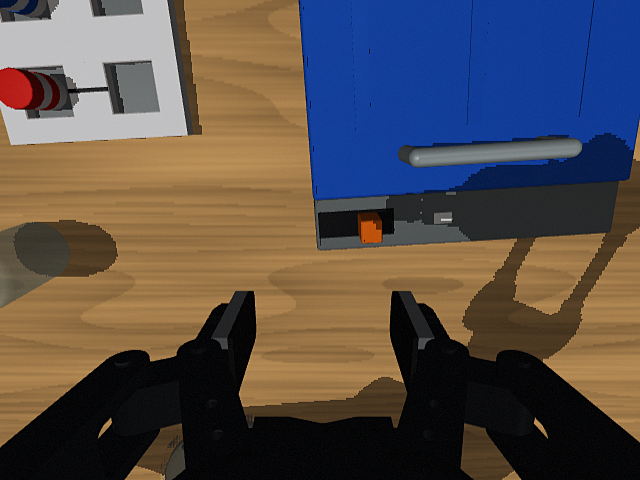

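The wrist view settles the pairing. The black lines join the blue seated pot (338,186) to the far right well (418,177), and the red one (338,263) to the near right well (416,252). The case picture shows the orange catch (371,228) in its slot (318–395, running left, which is +y) and the bar handle from (412,156) to (575,147).

```bash
python3 - <<'E'
from h import *; from m import masks
def holes(n,box):
    im=load(n); P=cloud(im); top=((abs(P[...,2]-.018)<.004)).astype(np.uint8)
    cs,hi=cv2.findContours(top,cv2.RETR_CCOMP,cv2.CHAIN_APPROX_NONE); out=[]
    for c,h in zip(cs,hi[0]):
        a=cv2.contourArea(c)
        if h[3]>=0 and a>800 and a<6000:
            (ce,sz,an)=cv2.minAreaRect(c); p=plane(im,ce,.018); Q=[plane(im,q,.018) for q in cv2.boxPoints((ce,sz,an))]
            print(n,'hole',np.round(ce,1),p.round(4),'sides mm',[round(1e3*np.linalg.norm(Q[i]-Q[i-1]),1) for i in range(4)],'ang',an); out.append((ce,p))
        if h[3]<0 and a>8000:
            (ce,sz,an)=cv2.minAreaRect(c); B=cv2.boxPoints((ce,sz,an)); hull=cv2.approxPolyDP(cv2.convexHull(c),12,True)[:,0]
            Q=np.array([plane(im,q.astype(float),.018) for q in hull]); print(n,'tray',hull.tolist(),Q[:,:2].round(4).tolist(),Q.mean(0).round(4),'z',np.nanmedian(P[...,2][top>0]))
    return im
a=holes('wtray',0); b=holes('wcase',0)
P=cloud(a)
for c,m in masks(a).items():
    k,lab,st,_=cv2.connectedComponentsWithStats(m.astype(np.uint8))
    for i in range(1,k):
        t=(lab==i)&(P[...,2]>.046)&(P[...,2]<.06)
        if t.sum()>80:
            zt=np.nanmedian(P[...,2][t]); v,u=np.nonzero(t&(abs(P[...,2]-zt)<.002)); (ce,r)=cv2.minEnclosingCircle(np.stack([u,v],1).astype(np.float32))
            print(c,np.round(ce,1),'z',zt,plane(a,ce,zt).round(4), 'mean',plane(a,(u.mean(),v.mean()),zt).round(4),'r',r*zt)
E
```

```text
wtray tray [[465, 127], [455, 290], [300, 297], [288, 137]] [[0.6677, 0.0301], [0.4828, 0.0213], [0.4738, 0.2045], [0.6576, 0.2138]] [0.5705 0.1174 0.018 ] z 0.018427216874200913
wtray hole [338.5 260.5] [0.52   0.1593 0.018 ] sides mm [np.float64(50.6), np.float64(60.2), np.float64(48.5), np.float64(60.3)] ang 0.0
wtray hole [415.5 252.5] [0.5298 0.0714 0.018 ] sides mm [np.float64(50.1), np.float64(49.8), np.float64(48.4), np.float64(49.9)] ang 0.0
wtray hole [335.4 181.8] [0.6108 0.1638 0.018 ] sides mm [np.float64(53.0), np.float64(48.1), np.float64(52.9), np.float64(50.0)] ang 87.27368927001953
wtray hole [417.  175.5] [0.6176 0.0761 0.018 ] sides mm [np.float64(48.2), np.float64(50.5), np.float64(46.5), np.float64(50.6)] ang 0.0
wcase tray [[168, 0], [187, 135], [10, 143], [0, 8]] [[0.6055, 0.0256], [0.4832, 0.0207], [0.4754, 0.2054], [0.599, 0.1847]] [0.5408 0.1091 0.018 ] z 0.018363242347584532
wcase hole [132.1  87.4] [0.5291 0.0706 0.018 ] sides mm [np.float64(52.5), np.float64(47.7), np.float64(51.9), np.float64(49.7)] ang 80.31121826171875
red [140.9 187.9] z 0.05040063394807341 [0.6096 0.3591 0.0504] mean [0.6099 0.3592 0.0504] r 0.9334469690271107
red [338.5 268.7] z 0.05643796641484724 [0.5254 0.161  0.0564] mean [0.5259 0.1611 0.0564] r 0.9330906744795702
blue [337.1 187.7] z 0.056438993586661546 [0.611  0.1634 0.0564] mean [0.6112 0.1636 0.0564] r 1.00390076158739
blue [183.9 333. ] z 0.05058287128327577 [0.4453 0.3339 0.0506] mean [0.4459 0.3351 0.0506] r 0.7304252749908342
```

```bash
python3 -m creep '{"delta_pos":[[1,-2,2],[3,-5,5],[5,-8,8],[7,-11,11],[9,-13.5,13.5],[11,-15,15],[12.9,-15.7,15.4],[12.9,-15.7,15.4],[12.9,-15.7,15.4],[12.9,-15.7,15.4]],"dr":[[0,0,0],[0,0,0],[0,0,0],[0,0,0],[0,0,0],[0,0,0],[0,0,0],[0,0,0],[0,0,0],[0,0,0]]}'
python3 -c "
from h import *
chk(); rel([.4455,.335,.019],Rdown(-np.pi/2))"
```

```text
clock: 3.25
position: [0.447, 0.3344, 0.1221]
ee_rot: [-0.001, 0.708, -0.0, -0.706]
contact_force: [0.8, -0.5, 0.6]
width: 0.0555
t 3.25 p [0.447  0.3344 0.1221] F [ 0.8 -0.5  0.6] w 0.0555 x [ 0.002  0.001 -1.   ] yaw -1.572 q [ 0.52  0.3   1.67 -0.    1.17  2.09]
  delta_cm [10.31 -0.06  0.18] dr [-0.002 -0.002  0.001]
```

```bash
python3 -m creep '{"delta_pos":[[2,0,0.1],[4.5,0,0.1],[7,-0.1,0.2],[9,-0.1,0.2],[10.3,-0.1,0.2],[10.3,-0.1,0.2],[10.3,-0.1,0.2]],"dr":[[0,0,0],[0,0,0],[0,0,0],[0,0,0],[0,0,0],[0,0,0],[0,0,0]]}'
python3 -m creep '{"delta_pos":[[0,0,0],[0,0,0],[0,0,0],[0,0,0],[0,0,0]],"dr":[[0,0,0],[0,0,0],[0,0,0],[0,0,0],[0,0,0]]}' -1 40
python3 -m creep '{"delta_pos":[[-2,0,0],[-4,0,0],[-7,0,0],[-10,0,0],[-12,0,0],[-12,0,0],[-12,0,0]],"dr":[[0,0,0],[0,0,0],[0,0,0],[0,0,0],[0,0,0],[0,0,0],[0,0,0]]}'
python3 -c "
from h import *
chk(); rel([.6166,.0756,.14],Rdown(-np.pi/2))"
```

```text
clock: 3.95
position: [0.4448, 0.3359, 0.0187]
ee_rot: [-0.001, 0.708, -0.0, -0.707]
contact_force: [-0.8, 0.3, 0.7]
width: 0.0556
clock: 4.45
position: [0.4461, 0.3338, 0.0224]
ee_rot: [0.002, 0.709, -0.0, -0.705]
contact_force: [-0.8, -9.6, 26.3]
width: 0.0002
clock: 5.15
position: [0.4435, 0.3361, 0.1381]
ee_rot: [-0.0, 0.707, 0.0, -0.707]
contact_force: [-0.2, -0.3, 0.1]
width: 0.0001
t 5.15 p [0.4435 0.3361 0.1381] F [-0.2 -0.3  0.1] w 0.0001 x [ 0.001  0.    -1.   ] yaw -1.571 q [ 0.52  0.29  1.65 -0.    1.21  2.09]
  delta_cm [ -0.18  26.04 -17.31] dr [-0.    -0.001  0.   ]
```

The pot isn't held. I'll look.

```bash
python3 -c "
from h import *
a=grab('side','side1');b=grab('wrist','w1')
cv2.imwrite('pics/s1.png',np.hstack([cv2.resize(a['pixels'][240:,160:480],(400,300)),cv2.resize(b['pixels'],(400,300))]))"
```

```text
(no output)
```

View pics/s1.png

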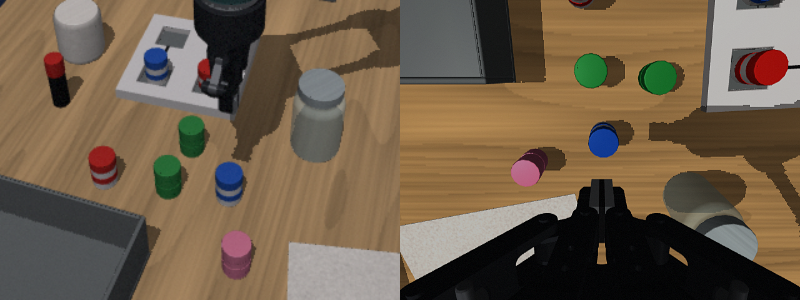

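The blue pot still stands upright at wrist pixel (325,280), and the closed fingers are in front of it. I'll measure it again.

```bash
cat > pots.py <<'E'
from h import *; from m import masks
def pots(n):
  a=load(n); P=cloud(a)
  for c,m in masks(a).items():
    if c=='orange': continue
    k,lab,st,_=cv2.connectedComponentsWithStats(m.astype(np.uint8))
    for i in range(1,k):
        t=(lab==i)&(P[...,2]>.046)&(P[...,2]<.065)
        if t.sum()>40:
            zt=np.nanmedian(P[...,2][t]); t&=abs(P[...,2]-zt)<.002; v,u=np.nonzero(t); p=P[t]
            print(n,c,(u.mean().round(1),v.mean().round(1)),'z',zt.round(4),plane(a,(u.mean(),v.mean()),zt).round(4),'extent',np.ptp(p,axis=0).round(3)[:2])
E
python3 - <<'E'
from pots import *
for n in ['w1','side1','wtray','side0','scene0']: pots(n)
a,b=load('w1'),load('side1')
E
```

```text
w1 red (np.float64(593.1), np.float64(107.4)) z 0.0563 [0.5255 0.1615 0.0563] extent [0.035 0.035]
w1 blue (np.float64(325.1), np.float64(228.4)) z 0.0504 [0.4431 0.3337 0.0504] extent [0.034 0.035]
side1 red (np.float64(241.7), np.float64(218.3)) z 0.056 [ 0.7766 -0.0023  0.056 ] extent [0.053 0.023]
side1 red (np.float64(323.1), np.float64(293.7)) z 0.0548 [0.532  0.1664 0.0548] extent [0.022 0.032]
side1 red (np.float64(240.9), np.float64(365.0)) z 0.0488 [0.6091 0.3609 0.0488] extent [0.034 0.035]
side1 blue (np.float64(283.9), np.float64(284.9)) z 0.0544 [0.6104 0.1661 0.0544] extent [0.033 0.036]
side1 blue (np.float64(342.9), np.float64(378.6)) z 0.0493 [0.4422 0.3355 0.0493] extent [0.034 0.036]
wtray red (np.float64(140.8), np.float64(187.7)) z 0.0504 [0.6099 0.3592 0.0504] extent [0.033 0.034]
wtray red (np.float64(338.4), np.float64(268.3)) z 0.0564 [0.5259 0.1611 0.0564] extent [0.034 0.035]
wtray blue (np.float64(337.0), np.float64(187.4)) z 0.0564 [0.6112 0.1636 0.0564] extent [0.034 0.034]
wtray blue (np.float64(182.8), np.float64(332.5)) z 0.0506 [0.4459 0.3351 0.0506
[... 356 characters left out ...]
83.7), np.float64(284.5)) z 0.0545 [0.611  0.1655 0.0545] extent [0.035 0.036]
side0 blue (np.float64(342.7), np.float64(378.3)) z 0.0494 [0.4425 0.3352 0.0494] extent [0.034 0.035]
scene0 red (np.float64(377.9), np.float64(271.5)) z 0.055 [0.5294 0.1641 0.055 ] extent [0.035 0.032]
scene0 red (np.float64(217.6), np.float64(305.4)) z 0.0556 [ 0.8    -0.0071  0.0556] extent [0.049 0.044]
scene0 red (np.float64(445.0), np.float64(343.0)) z 0.0497 [0.6134 0.3625 0.0497] extent [0.034 0.034]
scene0 blue (np.float64(476.3), np.float64(288.4)) z 0.0495 [0.4477 0.3367 0.0495] extent [0.036 0.032]
scene0 blue (np.float64(352.9), np.float64(293.7)) z 0.0552 [0.615  0.1668 0.0552] extent [0.033 0.032]
```

Two views put the pot at (0.4433, 0.3345), so the fingers closed around it and slipped off the cap edge, too high. I'll grip lower.

```bash
python3 -m creep '{"delta_pos":[[0,0.1,0],[1,0.15,0],[4,0.15,0],[7,0.15,0],[10,0.15,0],[12,0.15,0],[12.8,0.15,0],[12.8,0.15,0],[12.8,0.15,0]],"dr":[[0,0,0],[0,0,0],[0,0,0],[0,0,0],[0,0,0],[0,0,0],[0,0,0],[0,0,0],[0,0,0]]}' 0.3 40
python3 -m creep '{"delta_pos":[[0,0,0],[0,0,0],[0,0,0]],"dr":[[0,0,0],[0,0,0],[0,0,0]]}' -1 30
python3 -m creep '{"delta_pos":[[0,0,0],[0,0,0]],"dr":[[0,0,0],[0,0,0]]}'
```

```text
clock: 6.15
position: [0.4441, 0.3348, 0.0101]
ee_rot: [-0.0, 0.707, 0.0, -0.707]
contact_force: [0.0, -0.0, -0.2]
width: 0.0555
clock: 6.45
position: [0.4445, 0.335, 0.0111]
ee_rot: [-0.0, 0.708, 0.0, -0.706]
contact_force: [0.3, -0.4, 5.4]
width: 0.0341
clock: 6.65
position: [0.4446, 0.335, 0.0111]
ee_rot: [-0.001, 0.708, 0.0, -0.706]
contact_force: [0.2, 0.6, 6.5]
width: 0.0338
```

```bash
python3 -m creep '{"delta_pos":[[-0.5,0,0],[-1.5,0,0],[-3,0,0],[-5,0,0],[-7,0,0],[-9,0,0],[-10,0,0],[-10,0,0]],"dr":[[0,0,0],[0,0,0],[0,0,0],[0,0,0],[0,0,0],[0,0,0],[0,0,0],[0,0,0]]}'
python3 -c "
from h import *
chk(); rel([.6166,.0756,.11],Rdown(-np.pi/2)); a=grab('side','side2'); 
cv2.imwrite('pics/s2.png',a['pixels'][140:440,160:560])"
```

```text
clock: 7.45
position: [0.4445, 0.3351, 0.1115]
ee_rot: [-0.001, 0.708, 0.001, -0.706]
contact_force: [0.1, 0.2, -0.9]
width: 0.0343
t 7.45 p [0.4445 0.3351 0.1115] F [ 0.1  0.2 -0.9] w 0.0343 x [ 0.003  0.002 -1.   ] yaw -1.571 q [ 0.52  0.31  1.69 -0.    1.14  2.09]
  delta_cm [  0.16  25.95 -17.21] dr [-0.    -0.003  0.002]
```

View pics/s2.png

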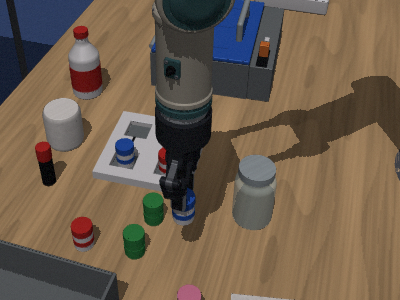

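The blue pot hangs upright in the fingers at crop pixel (183,210), with everything else in place. Carrying it to the far right well.

```bash
python3 -m creep '{"delta_pos":[[0.2,1.5,-1],[0.2,4,-2.7],[0.2,8,-5.3],[0.2,12,-8],[0.2,16,-10.6],[0.2,19.5,-13],[0.2,22.5,-15],[0.2,25,-16.6],[0.2,25.95,-17.2],[0.2,25.95,-17.2]],"dr":[[0,0,0],[0,0,0],[0,0,0],[0,0,0],[0,0,0],[0,0,0],[0,0,0],[0,0,0],[0,0,0],[0,0,0]]}'
python3 -m creep '{"delta_pos":[[1,0,0],[2.5,0,0],[3.5,0,0],[4,0,0],[4,0,0],[4,0,0]],"dr":[[0,0,0],[0,0,0],[0,0,0],[0,0,0],[0,0,0],[0,0,0]]}'
python3 -c "
from h import *
chk(); rel([.6166,.0756,.020],Rdown(-np.pi/2))"
```

```text
clock: 8.5
position: [0.6153, 0.0739, 0.1064]
ee_rot: [0.001, -0.706, 0.001, 0.708]
contact_force: [-0.9, 0.3, -0.5]
width: 0.0342
clock: 9.1
position: [0.6156, 0.0755, 0.068]
ee_rot: [0.0, 0.707, 0.0, -0.707]
contact_force: [-0.8, -0.4, -0.9]
width: 0.0341
t 9.1 p [0.6156 0.0755 0.068 ] F [-0.8 -0.4 -0.9] w 0.0341 x [ 0. -0. -1.] yaw -1.57 q [ 0.01  0.44  1.6  -0.    1.1   1.58]
  delta_cm [ 4.8  -0.01 -0.1 ] dr [ 0. -0. -0.]
```

```bash
python3 -m creep '{"delta_pos":[[0.8,0,-0.1],[1.8,0,-0.2],[2.8,0,-0.2],[3.6,0,-0.2],[4.2,0,-0.2],[4.6,0,-0.2],[4.9,0,-0.2],[4.9,0,-0.2],[4.9,0,-0.2]],"dr":[[0,0,0],[0,0,0],[0,0,0],[0,0,0],[0,0,0],[0,0,0],[0,0,0],[0,0,0],[0,0,0]]}'
python3 -c "
from h import *
chk()"
```

```text
clock: 10.0
position: [0.6178, 0.075, 0.019]
ee_rot: [-0.0, 0.707, -0.0, -0.707]
contact_force: [0.2, 0.0, -1.1]
width: 0.0341
t 10.0 p [0.6178 0.075  0.019 ] F [ 0.2  0.  -1.1] w 0.0341 x [ 0.001 -0.    -1.   ] yaw -1.571 q [ 0.01  0.49  1.65 -0.    1.    1.58]
```

```bash
python3 -m creep '{"delta_pos":[[0.1,0,0],[0.2,0,0],[0.2,0,0]],"dr":[[0,0,0],[0,0,0],[0,0,0]]}'
python3 -m creep '{"delta_pos":[[0,0,0],[0,0,0],[0,0,0]],"dr":[[0,0,0],[0,0,0],[0,0,0]]}' 0.3
python3 -m creep '{"delta_pos":[[-1,0,0],[-2.5,0,0],[-4.5,0,0],[-7,0,0],[-9,0,0],[-11,0,0],[-12,0,0],[-12,0,0]],"dr":[[0,0,0],[0,0,0],[0,0,0],[0,0,0],[0,0,0],[0,0,0],[0,0,0],[0,0,0]]}'
python3 -c "
from h import *; from pots import *
chk(); rel([.610,.3600,.10],Rdown(-np.pi/2)); grab('side','side3'); pots('side3')"
```

```text
clock: 10.3
position: [0.6179, 0.075, 0.0173]
ee_rot: [-0.0, 0.707, -0.0, -0.707]
contact_force: [-0.7, 0.6, 1.5]
width: 0.0344
clock: 10.6
position: [0.6175, 0.075, 0.0168]
ee_rot: [-0.0, 0.707, -0.0, -0.707]
contact_force: [-0.1, -0.1, 0.1]
width: 0.0553
clock: 11.4
position: [0.6187, 0.075, 0.1389]
ee_rot: [-0.0, 0.709, -0.0, -0.706]
contact_force: [1.1, 0.7, -0.2]
width: 0.0554
t 11.4 p [0.6187 0.075  0.1389] F [ 1.1  0.7 -0.2] w 0.0554 x [ 0.004 -0.    -1.   ] yaw -1.571 q [ 0.01  0.38  1.5  -0.    1.26  1.58]
  delta_cm [  3.88 -28.5    0.89] dr [-0.    -0.004 -0.   ]
side3 red (np.float64(243.3), np.float64(218.9)) z 0.0555 [ 0.7725 -0.0018  0.0555] extent [0.047 0.021]
side3 red (np.float64(327.5), np.float64(293.1)) z 0.0546 [0.5249 0.1624 0.0546] extent [0.034 0.036]
side3 red (np.float64(241.0), np.float64(365.2)) z 0.0488 [0.6088 0.3612 0.0488] extent [0.035 0.035]
side3 blue (np.float64(298.1), np.float64(255.2)) z 0.0543 [0.6153 0.0761 0.0543] extent [0.035 0.037]
side3 blue (np.float64(284.3), np.float64(284.6)) z 0.0544 [0.61   0.1652 0.0544] extent [0.034 0.037]
```

Blue is seated, with its top at the same height as the seated pots. Now red.

```bash
python3 -m creep '{"delta_pos":[[0,-3,0.3],[0,-6.5,0.5],[0,-10.5,0.8],[1,-14.5,0.9],[2,-18.5,0.9],[3,-22.5,0.9],[3.9,-26,0.9],[3.9,-28.5,0.9],[3.9,-28.5,0.9],[3.9,-28.5,0.9]],"dr":[[0,0,0],[0,0,0],[0,0,0],[0,0,0],[0,0,0],[0,0,0],[0,0,0],[0,0,0],[0,0,0],[0,0,0]]}'
python3 -c "
from h import *
chk(); rel([.6095,.3600,.010],Rdown(-np.pi/2))"
```

```text
clock: 12.45
position: [0.6076, 0.3597, 0.0961]
ee_rot: [-0.001, -0.706, 0.0, 0.708]
contact_force: [-0.1, 1.0, -0.6]
width: 0.0559
t 12.45 p [0.6076 0.3597 0.0961] F [-0.1  1.  -0.6] w 0.0559 x [-0.002 -0.002 -1.   ] yaw -1.57 q [ 0.44  0.54  1.35 -0.    1.26  2.01]
  delta_cm [ 8.61 -0.04 -0.21] dr [ 0.001  0.002 -0.002]
```

```bash
python3 -m creep '{"delta_pos":[[1,0,-0.1],[3,0,-0.1],[5,0,-0.1],[7,0,-0.1],[8,0,-0.1],[8.6,0,-0.1],[8.6,0,-0.1],[8.6,0,-0.1]],"dr":[[0,0,0],[0,0,0],[0,0,0],[0,0,0],[0,0,0],[0,0,0],[0,0,0],[0,0,0]]}'
python3 -m creep '{"delta_pos":[[0,0,0],[0,0,0],[0,0,0],[0,0,0],[0,0,0]],"dr":[[0,0,0],[0,0,0],[0,0,0],[0,0,0],[0,0,0]]}' -1 30
python3 -m creep '{"delta_pos":[[-0.5,0,0],[-1.5,0,0],[-3,0,0],[-5,0,0],[-7,0,0],[-9,0,0],[-10,0,0],[-10,0,0]],"dr":[[0,0,0],[0,0,0],[0,0,0],[0,0,0],[0,0,0],[0,0,0],[0,0,0],[0,0,0]]}'
python3 -c "
from h import *
chk(); rel([.5290,.0713,.11],Rdown(-np.pi/2))"
```

```text
clock: 13.25
position: [0.6103, 0.3599, 0.0126]
ee_rot: [-0.0, 0.708, -0.0, -0.707]
contact_force: [0.0, 0.2, -0.1]
width: 0.0552
clock: 13.75
position: [0.6104, 0.3603, 0.0131]
ee_rot: [-0.0, 0.708, 0.0, -0.706]
contact_force: [0.2, -1.4, 5.8]
width: 0.0342
clock: 14.55
position: [0.6108, 0.3606, 0.1144]
ee_rot: [-0.001, 0.709, 0.001, -0.706]
contact_force: [-0.3, 0.2, -1.1]
width: 0.034
t 14.55 p [0.6108 0.3606 0.1144] F [-0.3  0.2 -1.1] w 0.034 x [ 0.004  0.002 -1.   ] yaw -1.571 q [ 0.44  0.52  1.32 -0.    1.29  2.01]
  delta_cm [ 0.35 28.94  8.18] dr [-0.    -0.004  0.002]
```

```bash
python3 -m creep '{"delta_pos":[[0,2,0.6],[0,5,1.5],[0,9,2.6],[0,13,3.8],[0,17,5],[0,21,6.1],[0,25,7.2],[0,27.5,7.8],[0,28.9,8.2],[0,28.9,8.2]],"dr":[[0,0,0],[0,0,0],[0,0,0],[0,0,0],[0,0,0],[0,0,0],[0,0,0],[0,0,0],[0,0,0],[0,0,0]]}'
python3 -m creep '{"delta_pos":[[1,0,0],[2.5,0,0],[4,0,0],[5,0,0],[5,0,0],[5,0,0]],"dr":[[0,0,0],[0,0,0],[0,0,0],[0,0,0],[0,0,0],[0,0,0]]}'
python3 -c "
from h import *
chk(); rel([.5290,.0713,.0205],Rdown(-np.pi/2))"
```

```text
clock: 15.55
position: [0.5267, 0.0698, 0.1113]
ee_rot: [0.001, -0.707, 0.001, 0.708]
contact_force: [0.4, 0.5, 0.0]
width: 0.0339
clock: 16.15
position: [0.5277, 0.0717, 0.0615]
ee_rot: [-0.0, -0.707, -0.0, 0.707]
contact_force: [-0.3, 0.5, -0.6]
width: 0.0336
t 16.15 p [0.5277 0.0717 0.0615] F [-0.3  0.5 -0.6] w 0.0336 x [-0.  0. -1.] yaw -1.57 q [0.   0.33 1.8  0.   1.01 1.57]
  delta_cm [ 4.1   0.04 -0.13] dr [0.001 0.    0.   ]
```

```bash
python3 -m creep '{"delta_pos":[[0.8,0,-0.1],[1.8,0,-0.1],[2.6,0,-0.1],[3.3,0,-0.1],[3.8,0,-0.1],[4.1,0,-0.1],[4.2,0,-0.1],[4.25,0,-0.1]],"dr":[[0,0,0],[0,0,0],[0,0,0],[0,0,0],[0,0,0],[0,0,0],[0,0,0],[0,0,0]]}'
python3 -m creep '{"delta_pos":[[0,0,0],[0,0,0],[0,0,0]],"dr":[[0,0,0],[0,0,0],[0,0,0]]}' 0.3
python3 -m creep '{"delta_pos":[[-1,0,0],[-2.5,0,0],[-4.5,0,0],[-7.5,0,0],[-11,0,0],[-15,0,0],[-18,0,0],[-20,0,0],[-20,0,0]],"dr":[[0,0,0],[0,0,0],[0,0,0],[0,0,0],[0,0,0],[0,0,0],[0,0,0],[0,0,0],[0,0,0]]}'
python3 - <<'E'
from h import *; from pots import *
chk(); a=grab('side','side4'); pots('side4'); b=grab('wrist','w4'); pots('w4')
cv2.imwrite('pics/s4.png',np.hstack([cv2.resize(a['pixels'][140:440,160:560],(400,300)),cv2.resize(b['pixels'],(400,300))]))
c=load('wcase')
for im,n in ((a,'side4'),(b,'w4'),(c,'wcase')):
    P=cloud(im); H,S,V=cv2.split(cv2.cvtColor(im['pixels'],cv2.COLOR_BGR2HSV))
    box=(P[...,0]>.35)&(P[...,0]<.75)&(P[...,1]>-.42)&(P[...,1]<-.05)
    bar=box&(P[...,2]>.138)&(P[...,2]<.155)&(S<90)
    if bar.sum()>20:
        q=P[bar]; q=q[q[:,0]<.55]; z=q[:,2]; d=q[z>np.percentile(z,60)][:,:2]; l=cv2.fitLine(d.astype(np.float32),cv2.DIST_HUBER,0,.01,.01).ravel()
        s=(q[:,:2]-l[2:])@l[:2]; e=np.percentile(s,[1,99]); print(n,'bar z',np.percentile(z,[50,95]).round(4),'mid',(l[2:]+l[:2]*e.mean()).round(4),'len',np.ptp(e).round(3),'dir',l[:2].round(4),'yaw of y',np.arctan2(l[1],l[0]).round(4))
    o=box&(H>=4)&(H<18)&(S>180)&(P[...,2]>.116)&(P[...,2]<.127)
    if o.sum()>5: q=P[o]; print(n,'catch top',q.mean(0).round(4),np.ptp(q,axis=0).round(3),o.sum())
    lid=box&(H>105)&(H<128)&(S>140)&(P[...,2]>.095)&(P[...,2]<.107)
    if lid.sum()>500:
        q=P[lid][:,:2].astype(np.float32); r=cv2.minAreaRect(q); print(n,'lid',np.round(r[0],4),np.round(r[1],3),round(r[2],2))
E
```

```text
clock: 16.95
position: [0.5287, 0.071, 0.0193]
ee_rot: [-0.0, 0.707, -0.0, -0.707]
contact_force: [0.7, -0.3, -0.5]
width: 0.034
clock: 17.25
position: [0.5288, 0.071, 0.0196]
ee_rot: [-0.0, 0.707, -0.0, -0.707]
contact_force: [0.1, 0.4, 0.4]
width: 0.0552
clock: 18.15
position: [0.5306, 0.0711, 0.2235]
ee_rot: [-0.0, 0.71, -0.0, -0.704]
contact_force: [-0.1, -1.6, -0.4]
width: 0.0555
t 18.15 p [0.5306 0.0711 0.2235] F [-0.1 -1.6 -0.4] w 0.0555 x [ 0.008 -0.    -1.   ] yaw -1.571 q [ 0.    0.2   1.55 -0.    1.38  1.57]
side4 red (np.float64(242.6), np.float64(218.8)) z 0.0561 [ 0.7737 -0.001   0.0561] extent [0.04  0.015]
side4 red (np.float64(340.2), np.float64(262.7)) z 0.0546 [0.5278 0.0726 0.0546] extent [0.034 0.036]
side4 red (np.float64(327.1), np.float64(293.0)) z 0.0551 [0.5254 0.1628 0.0551] extent [0.034 0.036]
side4 blue (np.float64(297.8), np.float64(255.0)) z 0.0545 [0.6162 0.0758 0.0545] extent [0.035 0.033]
side4 blue (np.float64(284.4), np.float64(284.9)) z 0.0542 [0.6096 0.1657 0.0542] extent [0.034 0.037]
w4 red (np.float64(323.2), np.float64(207.6)) z 0.0564 [0.52
[... 166 characters left out ...]
np.float64(107.3)) z 0.0563 [0.6158 0.0735 0.0563] extent [0.034 0.034]
w4 blue (np.float64(215.4), np.float64(113.3)) z 0.0563 [0.611  0.163  0.0563] extent [0.034 0.034]
side4 bar z [0.1461 0.1486] mid [ 0.4747 -0.2389] len 0.12 dir [ 0.0595 -0.9982] yaw of y -1.5113
side4 catch top [ 0.4092 -0.1554  0.1203] [0.018 0.024 0.007] 47
side4 lid [ 0.5461 -0.2359] [0.218 0.276] 2.42
w4 catch top [ 0.4107 -0.1573  0.121 ] [0.021 0.02  0.008] 559
w4 lid [ 0.5428 -0.1514] [0.218 0.098] 3.75
wcase bar z [0.1473 0.149 ] mid [ 0.4744 -0.2412] len 0.118 dir [ 0.0622 -0.9981] yaw of y -1.5085
wcase catch top [ 0.4101 -0.1588  0.1215] [0.02  0.018 0.007] 514
wcase lid [ 0.5153 -0.2404] [0.152 0.27 ] 3.48
```

View pics/s4.png

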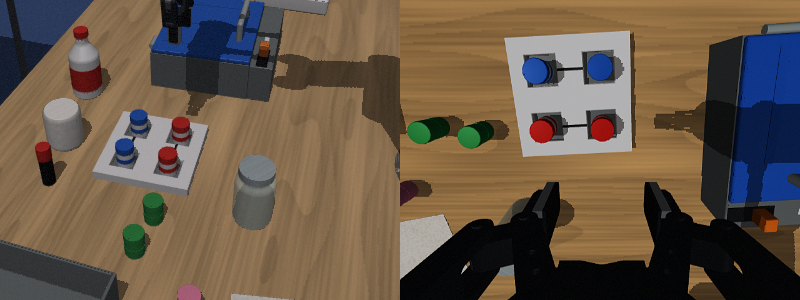

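All four pots are seated, with blue in the far row and red in the near row, joined by the lines (left panel: blue (125,150) and (139,120), red (167,158) and (180,127)). The case yaw is about 0.061. The bar middle is (0.4746,-0.240), top z 0.148 in two views, so its axis is at 0.141 as given.

```bash
python3 - <<'E'
from h import *
rel([.4746,-.240,.20],Rdown(0.0607))
im=load('wcase');P=cloud(im); print('thing on ledge',P[217,443],P[217,438:448,2].round(3),'ledge',P[225,470],'slot',P[235,330],P[222,350],P[222,390])
E
```

```text
delta_cm [ 1.96 31.1   5.36] dr [-1.632e+00 -0.000e+00 -1.000e-03]
thing on ledge [ 0.41381365 -0.22769438  0.09067201] [0.092 0.092 0.091 0.091 0.092 0.091 0.09  0.092 0.092 0.092] ledge [ 0.40654337 -0.25253427  0.09150814] slot [ 0.39709586 -0.12593591  0.09098493] [ 0.40960113 -0.14388043  0.09196902] [ 0.40948748 -0.17997663  0.09170398]
```

```bash
python3 -m creep '{"delta_pos":[[0,3,0.5],[0.3,6.5,1.1],[0.6,10.5,1.8],[1,14.5,2.5],[1.3,18.5,3.2],[1.6,22.5,3.9],[2,26.5,4.6],[2,29.5,5.1],[2,31.1,5.4],[2,31.1,5.4]],"dr":[[-0.1,0,0],[-0.24,0,0],[-0.38,0,0],[-0.52,0,0],[-0.66,0,0],[-0.8,0,0],[-0.94,0,0],[-1.08,0,0],[-1.22,0,0],[-1.36,0,0]]}'
python3 -m creep '{"delta_pos":[[0,0,0],[0,0,0],[0,0,0],[0,0,0]],"dr":[[-0.13,0,0],[-0.272,0,0],[-0.272,0,0],[-0.272,0,0]]}'
python3 -c "
from h import *
chk(); rel([.4746,-.2400,.117],Rdown(.0607))"
```

```text
clock: 19.25
position: [0.4729, -0.2419, 0.1971]
ee_rot: [-0.444, -0.549, -0.446, 0.55]
contact_force: [-0.1, 0.1, -0.2]
width: 0.0556
clock: 19.65
position: [0.4737, -0.2395, 0.1981]
ee_rot: [0.513, 0.485, 0.515, -0.485]
contact_force: [-0.1, 0.2, 0.9]
width: 0.056
t 19.65 p [ 0.4737 -0.2395  0.1981] F [-0.1  0.2  0.9] w 0.056 x [-0.002  0.001 -1.   ] yaw 0.058 q [-0.6   0.21  1.6  -0.    1.33 -0.66]
  delta_cm [8.11 0.1  0.06] dr [-0.003 -0.001  0.002]
```

```bash
python3 -m creep '{"delta_pos":[[1,0.1,0],[3,0.1,0],[5,0.1,0],[6.5,0.1,0],[7.5,0.1,0],[8.1,0.1,0],[8.1,0.1,0],[8.1,0.1,0]],"dr":[[0,0,0],[0,0,0],[0,0,0],[0,0,0],[0,0,0],[0,0,0],[0,0,0],[0,0,0]]}'
python3 -m creep '{"delta_pos":[[0,0,0],[0,0,0],[0,0,0],[0,0,0],[0,0,0]],"dr":[[0,0,0],[0,0,0],[0,0,0],[0,0,0],[0,0,0]]}' -1 40
python3 -c "
from h import *
chk()"
```

```text
clock: 20.45
position: [0.4759, -0.2402, 0.1187]
ee_rot: [0.515, 0.485, 0.515, -0.485]
contact_force: [0.2, -0.3, 0.3]
width: 0.0557
clock: 20.95
position: [0.4755, -0.2399, 0.1185]
ee_rot: [0.515, 0.485, 0.515, -0.485]
contact_force: [-0.1, -0.2, -0.1]
width: -0.0001
t 20.95 p [ 0.4755 -0.2399  0.1185] F [-0.1 -0.2 -0.1] w -0.0001 x [ 0. -0. -1.] yaw 0.061 q [-0.6   0.27  1.72 -0.    1.14 -0.66]
```

The fingers closed with nothing in them. I'll look before any tug.

```bash
python3 - <<'E'
from h import *
a=grab('side','side5'); b=grab('wrist','w5'); 
cv2.imwrite('pics/s5.png',np.hstack([cv2.resize(a['pixels'][90:240,300:460],(400,375)),cv2.resize(b['pixels'][100:475,120:520],(400,375))]))
E
```

```text
(no output)
```

View pics/s5.png

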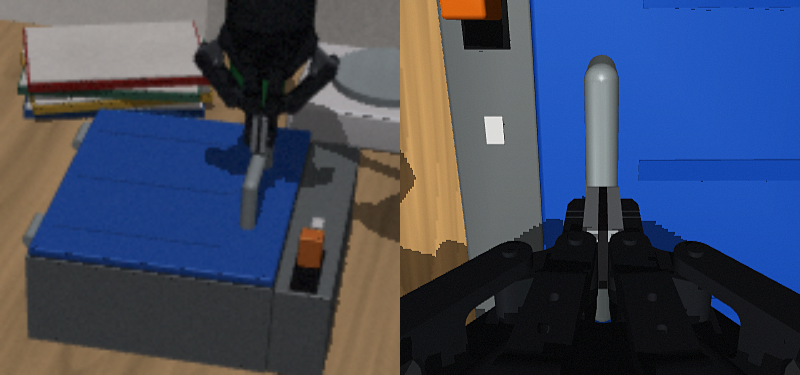

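```bash
python3 - <<'E'
from h import *
for n in ('side5','w5'):
    P=cloud(load(n)); m=(abs(P[...,0]-.4755)<.03)&(abs(P[...,1]+.24)<.012)&(P[...,2]>.108)
    q=P[m]; print(n,len(q)); 
    h,e=np.histogram(q[:,2],np.arange(.108,.25,.006)); print([(round(a,3),int(b)) for a,b in zip(e,h)])
a=load('side5'); P=cloud(a)
for v in range(126,182,4): print(v,[tuple(P[v,u].round(3)) for u in (402,405,408)])
E
```

```text
side5 597
[(np.float64(0.108), 0), (np.float64(0.114), 0), (np.float64(0.12), 0), (np.float64(0.126), 0), (np.float64(0.132), 0), (np.float64(0.138), 5), (np.float64(0.144), 11), (np.float64(0.15), 11), (np.float64(0.156), 23), (np.float64(0.162), 22), (np.float64(0.168), 20), (np.float64(0.174), 27), (np.float64(0.18), 32), (np.float64(0.186), 22), (np.float64(0.192), 33), (np.float64(0.198), 48), (np.float64(0.204), 53), (np.float64(0.21), 20), (np.float64(0.216), 5), (np.float64(0.222), 13), (np.float64(0.228), 24), (np.float64(0.234), 27), (np.float64(0.24), 26)]
w5 16896
[(np.float64(0.108), 0), (np.float64(0.114), 0), (np.float64(0.12), 0), (np.float64(0.126), 0), (np.float64(0.132), 0), (np.float64(0.138), 26), (np.float64(0.144), 280), (np.float64(0.15), 66), (np.float64(0.156), 410), (np.float64(0.162), 514), (np.float64(0.168), 584), (np.float64(0.174), 664), (np.float64(0.18), 451), (np.float64(0.186), 933), (np.float64(0.192), 1265), (np.float64(0.198), 1906), (np.float64(0.204), 4068), (np.float64(0.21), 1027), (np.float64(0.216), 223), (np.float64(0.222), 536), (np.floa
[... 1937 characters left out ...]
float64(-0.181), np.float64(0.142)), (np.float64(0.471), np.float64(-0.253), np.float64(0.099)), (np.float64(0.464), np.float64(-0.255), np.float64(0.1))]
170 [(np.float64(0.465), np.float64(-0.187), np.float64(0.128)), (np.float64(0.467), np.float64(-0.237), np.float64(0.098)), (np.float64(0.459), np.float64(-0.232), np.float64(0.102))]
174 [(np.float64(0.465), np.float64(-0.19), np.float64(0.116)), (np.float64(0.463), np.float64(-0.217), np.float64(0.1)), (np.float64(0.457), np.float64(-0.219), np.float64(0.1))]
178 [(np.float64(0.466), np.float64(-0.198), np.float64(0.101)), (np.float64(0.459), np.float64(-0.2), np.float64(0.1)), (np.float64(0.452), np.float64(-0.198), np.float64(0.103))]
```

The depth data show the real fingertips at z≈0.145 while the reported TCP is 0.1185. So the tips sit about 26 mm farther back than reported, which also explains the pot slip: the fingers were above the bar. I'll raise, open, and go in about 22 mm deeper.

```bash
python3 -m creep '{"delta_pos":[[-1,0,0],[-3,0,0],[-4,0,0],[-4,0,0]],"dr":[[0,0,0],[0,0,0],[0,0,0],[0,0,0]]}'
python3 -m creep '{"delta_pos":[[0,0,0],[0,0,0],[0,0,0],[0,0,0],[1.5,0,0],[3,0,0],[4.5,0,0],[5.5,0,0],[6.1,0,0],[6.1,0,0]],"dr":[[0,0,0],[0,0,0],[0,0,0],[0,0,0],[0,0,0],[0,0,0],[0,0,0],[0,0,0],[0,0,0],[0,0,0]]}' 0.3
python3 -m creep '{"delta_pos":[[0,0,0],[0,0,0],[0,0,0],[0,0,0],[0,0,0]],"dr":[[0,0,0],[0,0,0],[0,0,0],[0,0,0],[0,0,0]]}' -1 40
python3 -c "
from h import *
chk()"
```

```text
clock: 21.45
position: [0.4767, -0.2407, 0.1604]
ee_rot: [0.517, 0.485, 0.513, -0.484]
contact_force: [-0.9, -0.2, 0.2]
width: 0.0
clock: 22.45
position: [0.475, -0.2396, 0.0965]
ee_rot: [0.514, 0.484, 0.516, -0.485]
contact_force: [-0.3, 0.7, -1.0]
width: 0.0554
clock: 22.95
position: [0.475, -0.2402, 0.098]
ee_rot: [0.515, 0.484, 0.515, -0.485]
contact_force: [-3.7, -0.5, 6.3]
width: 0.0125
t 22.95 p [ 0.475  -0.2402  0.098 ] F [-3.7 -0.5  6.3] w 0.0125 x [-0.    -0.001 -1.   ] yaw 0.061 q [-0.6   0.29  1.75 -0.    1.1  -0.66]
```

```bash
python3 -m creep '{"delta_pos":[[-0.15,0.04,0],[-0.3,0.08,0],[-0.45,0.12,0],[-0.6,0.16,0],[-0.75,0.2,0],[-0.9,0.25,0],[-1.0,0.27,0],[-1.0,0.27,0]],"dr":[[0,0,0],[0,0,0],[0,0,0],[0,0,0],[0,0,0],[0,0,0],[0,0,0],[0,0,0]]}'
python3 -c "
from h import *
chk()"
```

```text
clock: 23.75
position: [0.4764, -0.24, 0.1038]
ee_rot: [0.514, 0.483, 0.517, -0.485]
contact_force: [-0.9, -7.2, -21.6]
width: 0.0124
t 23.75 p [ 0.4764 -0.24    0.1038] F [ -0.9  -7.2 -21.6] w 0.0124 x [-0.005  0.001 -1.   ] yaw 0.061 q [-0.6   0.29  1.74 -0.    1.12 -0.66]
```

It stopped dead after 5.8 mm with about 21 N, so the bolt has caught. I'll lower the lid, let go and go to the catch.

```bash
python3 -m creep '{"delta_pos":[[0.4,-0.1,0],[0.8,-0.2,0],[1.0,-0.27,0],[1.0,-0.27,0]],"dr":[[0,0,0],[0,0,0],[0,0,0],[0,0,0]]}'
python3 -m creep '{"delta_pos":[[0,0,0],[0,0,0],[0,0,0],[0,0,0],[-1.5,0,0],[-3.5,0,0],[-6,0,0],[-8,0,0],[-8,0,0],[-8,0,0]],"dr":[[0,0,0],[0,0,0],[0,0,0],[0,0,0],[0,0,0],[0,0,0],[0,0,0],[0,0,0],[0,0,0],[0,0,0]]}' 0.3
python3 -m creep '{"delta_pos":[[0,0,0],[0,0,0],[0,0,0],[0,0,0]],"dr":[[0,0,0],[0,0,0],[0,0,0],[0,0,0]]}' -1
python3 -c "
from h import *
chk(); rel([.4117,-.185,.17],Rdown(.061)); grab('side','side6'); P=cloud(load('side6')); print('bar',P[160:175,400:404][...,2].max())"
```

```text
clock: 24.15
position: [0.4751, -0.2402, 0.0981]
ee_rot: [0.515, 0.484, 0.515, -0.485]
contact_force: [-5.3, -2.9, 2.9]
width: 0.012
clock: 25.15
position: [0.4755, -0.2397, 0.1772]
ee_rot: [0.515, 0.485, 0.515, -0.484]
contact_force: [0.4, -0.0, -0.8]
width: 0.055
clock: 25.55
position: [0.4752, -0.2398, 0.1767]
ee_rot: [0.515, 0.484, 0.515, -0.485]
contact_force: [0.4, -0.4, -1.1]
width: -0.0
t 25.55 p [ 0.4752 -0.2398  0.1767] F [ 0.4 -0.4 -1.1] w -0.0 x [-0.001  0.001 -1.   ] yaw 0.061 q [-0.6   0.23  1.63 -0.    1.28 -0.66]
  delta_cm [ 0.68 -6.01 -5.85] dr [-0.    -0.001  0.001]
bar 0.14977720226046048
```

```bash
python3 -m creep '{"delta_pos":[[0,-2,-2],[0,-4.5,-4.5],[0,-6,-5.85],[0,-6,-5.85],[0,-6,-5.85],[0,-6,-5.85]],"dr":[[0,0,0],[0,0,0],[0,0,0],[0,0,0],[0,0,0],[0,0,0]]}'
python3 -m creep '{"delta_pos":[[2,0,0],[4.5,0,0],[6.5,0,0],[8,0,0],[9,0,0],[9.8,0,0],[9.8,0,0],[9.8,0,0]],"dr":[[0,0,0],[0,0,0],[0,0,0],[0,0,0],[0,0,0],[0,0,0],[0,0,0],[0,0,0]]}'
python3 -c "
from h import *
chk()"
```

```text
clock: 26.2
position: [0.4132, -0.1861, 0.1776]
ee_rot: [0.516, 0.485, 0.514, -0.484]
contact_force: [0.6, 0.3, 0.2]
width: 0.0001
clock: 27.0
position: [0.4125, -0.1856, 0.0796]
ee_rot: [0.515, 0.485, 0.515, -0.485]
contact_force: [0.5, 0.4, -0.4]
width: -0.0003
t 27.0 p [ 0.4125 -0.1856  0.0796] F [ 0.5  0.4 -0.4] w -0.0003 x [ 0.001 -0.    -1.   ] yaw 0.061 q [-0.58  0.2   1.94 -0.    1.   -0.64]
```

```bash
python3 -m creep '{"delta_pos":[[0,0,-0.4],[0,0,-0.8],[0,0,-1.2],[0,0,-1.6],[0,0,-2.0],[0,0,-2.4],[0,0,-2.7],[0,0,-3.0],[0,0,-3.0]],"dr":[[0,0,0],[0,0,0],[0,0,0],[0,0,0],[0,0,0],[0,0,0],[0,0,0],[0,0,0],[0,0,0]]}'
python3 -m creep '{"delta_pos":[[0,0,-0.2],[0,0,-0.4],[0,0,-0.4]],"dr":[[0,0,0],[0,0,0],[0,0,0]]}'
python3 -m creep '{"delta_pos":[[0,0,-0.15],[0,0,-0.3],[0,0,-0.3]],"dr":[[0,0,0],[0,0,0],[0,0,0]]}'
```

```text
clock: 27.9
position: [0.4104, -0.156, 0.0794]
ee_rot: [0.516, 0.484, 0.515, -0.485]
contact_force: [0.6, -4.6, 1.0]
width: 0.0003
clock: 28.2
position: [0.4105, -0.1561, 0.0796]
ee_rot: [0.518, 0.481, 0.513, -0.486]
contact_force: [-1.3, -14.6, -2.0]
width: 0.0002
clock: 28.5
position: [0.4105, -0.1561, 0.0797]
ee_rot: [0.52, 0.479, 0.512, -0.487]
contact_force: [-2.3, -22.8, -4.8]
width: 0.0001
```

The catch is at its stop: no further motion and 23 N. I'll back off, raise and measure it.

```bash
python3 -m creep '{"delta_pos":[[0,0,0.7],[0,0,1.4],[-2,0,1.4],[-5,0,1.4],[-8,0,1.4],[-10,0,1.4],[-10,0,1.4]],"dr":[[0,0,0],[0,0,0],[0,0,0],[0,0,0],[0,0,0],[0,0,0],[0,0,0]]}'
python3 - <<'E'
from h import *
chk(); rel([.4746,-.2400,.177],Rdown(.0607))
for s in ('wrist','side'):
    im=grab(s,s+'7'); P=cloud(im); H,S,V=cv2.split(cv2.cvtColor(im['pixels'],cv2.COLOR_BGR2HSV))
    o=(H>=4)&(H<18)&(S>180)&(abs(P[...,2]-.121)<.006)&(P[...,1]<-.05)
    print(s,'catch',P[o].mean(0).round(4),o.sum())
E
```

```text
clock: 29.2
position: [0.4121, -0.1623, 0.1816]
ee_rot: [0.516, 0.485, 0.514, -0.484]
contact_force: [0.3, -0.2, -0.4]
width: -0.0002
t 29.2 p [ 0.4121 -0.1623  0.1816] F [ 0.3 -0.2 -0.4] w -0.0002 x [ 0.005 -0.001 -1.   ] yaw 0.061 q [-0.53  0.08  1.8   0.    1.25 -0.6 ]
  delta_cm [0.5  5.76 8.13] dr [ 0.     0.001 -0.004]
wrist catch [ 0.4077 -0.1357  0.1215] 906
side catch [ 0.4072 -0.1322  0.1196] 51
```

The catch moved about 24 mm to its stop. Back to the bar.

```bash
python3 -m creep '{"delta_pos":[[0,1.5,2],[0,3.5,5],[0.3,5.7,8.1],[0.5,5.7,8.1],[0.5,5.7,8.1],[0.5,5.7,8.1],[0.5,5.7,8.1]],"dr":[[0,0,0],[0,0,0],[0,0,0],[0,0,0],[0,0,0],[0,0,0],[0,0,0]]}' 0.3
python3 -c "
from h import *
chk(); rel([.4750,-.2400,.097],Rdown(.0607))"
```

```text
clock: 30.0
position: [0.4714, -0.2384, 0.1739]
ee_rot: [0.515, 0.484, 0.516, -0.484]
contact_force: [-0.3, 0.5, 0.4]
width: 0.0553
t 30.0 p [ 0.4714 -0.2384  0.1739] F [-0.3  0.5  0.4] w 0.0553 x [-0.001  0.001 -1.   ] yaw 0.061 q [-0.6   0.22  1.65  0.    1.27 -0.66]
  delta_cm [7.69 0.36 0.19] dr [ 0.001 -0.001  0.001]
```

```bash
python3 -m creep '{"delta_pos":[[1,0.2,0.1],[3,0.3,0.1],[5,0.3,0.1],[6.5,0.3,0.1],[7.3,0.3,0.1],[7.7,0.3,0.1],[7.7,0.3,0.1],[7.7,0.3,0.1]],"dr":[[0,0,0],[0,0,0],[0,0,0],[0,0,0],[0,0,0],[0,0,0],[0,0,0],[0,0,0]]}'
python3 -m creep '{"delta_pos":[[0,0,0],[0,0,0],[0,0,0],[0,0,0],[0,0,0]],"dr":[[0,0,0],[0,0,0],[0,0,0],[0,0,0],[0,0,0]]}' -1 50
python3 -m creep '{"delta_pos":[[-0.4,0.12,0],[-0.8,0.24,0],[-1.2,0.38,0],[-1.59,0.51,0],[-1.59,0.51,0]],"dr":[[0,0,0],[0,0,0],[0,0,0],[0,0,0],[0,0,0]]}'
```

```text
clock: 30.8
position: [0.476, -0.2406, 0.098]
ee_rot: [0.516, 0.485, 0.515, -0.484]
contact_force: [0.2, 0.1, -0.3]
width: 0.0556
clock: 31.3
position: [0.4751, -0.2406, 0.0979]
ee_rot: [0.515, 0.484, 0.515, -0.485]
contact_force: [-3.0, -0.3, 5.5]
width: 0.0125
clock: 31.8
position: [0.4798, -0.2402, 0.1134]
ee_rot: [0.515, 0.484, 0.516, -0.485]
contact_force: [-4.0, -2.2, -3.8]
width: 0.0121
```

The lid lifts freely now, so I'll continue along the arc.

```bash
python3 -m creep '{"delta_pos":[[-0.78,0.31,0],[-1.54,0.66,0],[-2.29,1.03,0],[-3.03,1.44,0],[-3.74,1.88,0],[-4.43,2.35,0],[-5.1,2.85,0],[-5.75,3.38,0],[-6.38,3.94,0],[-6.98,4.52,0]],"dr":[[0,0,0],[0,0,0],[0,0,0],[0,0,0],[0,0,0],[0,0,0],[0,0,0],[0,0,0],[0,0,0],[0,0,0]]}'
python3 -c "
from h import *
chk()"
```

```text
clock: 32.8
position: [0.522, -0.2375, 0.1837]
ee_rot: [0.513, 0.482, 0.517, -0.486]
contact_force: [-10.4, -3.1, 3.5]
width: 0.0121
t 32.8 p [ 0.522  -0.2375  0.1837] F [-10.4  -3.1   3.5] w 0.0121 x [-0.007 -0.001 -1.   ] yaw 0.061 q [-0.55  0.29  1.53 -0.    1.33 -0.61]
```

```bash
python3 -m creep '{"delta_pos":[[-0.57,0.58,0],[-1.12,1.18,0],[-1.64,1.82,0],[-2.13,2.48,0],[-2.59,3.15,0],[-3.02,3.85,0],[-3.02,3.85,0],[-3.02,3.85,0]],"dr":[[0,0,0],[0,0,0],[0,0,0],[0,0,0],[0,0,0],[0,0,0],[0,0,0],[0,0,0]]}'
python3 - <<'E'
from h import *; from pots import *
chk(); a=grab('side','side8'); pots('side8'); b=grab('scene','scene8')
for im in (a,b):
    P=cloud(im); H,S,V=cv2.split(cv2.cvtColor(im['pixels'],cv2.COLOR_BGR2HSV))
    m=(H>105)&(H<128)&(S>140)&(P[...,0]>.4)&(P[...,0]<.7)&(P[...,1]<-.11)&(P[...,1]>-.37)&(P[...,2]>.08)
    q=P[m]; c=q.mean(0); 
    for _ in range(5):
        n=np.linalg.svd(q-q.mean(0),full_matrices=False)[2][2]; q=q[abs((q-q.mean(0))@n)<.006]
    print('lid pts',len(q),'tilt deg',np.degrees(np.arccos(abs(n[2]))).round(1))
cv2.imwrite('pics/s8.png',np.hstack([cv2.resize(a['pixels'],(400,300)),cv2.resize(b['pixels'],(400,300))]))
E
```

```text
clock: 33.6
position: [0.5615, -0.2351, 0.2166]
ee_rot: [0.515, 0.483, 0.515, -0.486]
contact_force: [-11.3, -1.6, 11.5]
width: 0.0118
t 33.6 p [ 0.5615 -0.2351  0.2166] F [-11.3  -1.6  11.5] w 0.0118 x [-0.003 -0.002 -1.   ] yaw 0.061 q [-0.51  0.32  1.4  -0.    1.42 -0.57]
side8 red (np.float64(242.9), np.float64(218.6)) z 0.0557 [ 0.7737 -0.0024  0.0557] extent [0.048 0.023]
side8 red (np.float64(340.3), np.float64(262.5)) z 0.055 [0.5277 0.0724 0.055 ] extent [0.034 0.035]
side8 red (np.float64(327.3), np.float64(293.2)) z 0.0548 [0.5251 0.1628 0.0548] extent [0.035 0.036]
side8 blue (np.float64(298.0), np.float64(255.1)) z 0.0543 [0.6157 0.0756 0.0543] extent [0.036 0.035]
side8 blue (np.float64(283.8), np.float64(284.6)) z 0.0545 [0.6109 0.1655 0.0545] extent [0.035 0.035]
lid pts 1477 tilt deg 44.0
lid pts 7770 tilt deg 43.8
```

View pics/s8.png

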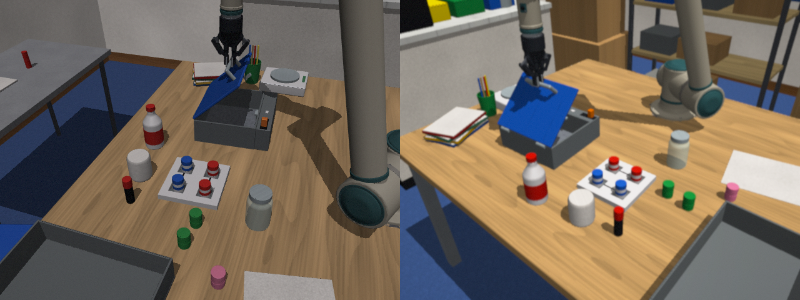

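Both views show the lid held open at about 44°, the bar in the fingers, four pots in matching rows and the other things where they were. A short steady hold, then I hand in.

```bash
python3 -m creep '{"delta_pos":[[-0.05,-0.05,0],[-0.1,-0.1,0],[-0.1,-0.1,0],[-0.1,-0.1,0],[-0.1,-0.1,0]],"dr":[[0,0,0],[0,0,0],[0,0,0],[0,0,0],[0,0,0]]}'
python3 -c "
from h import *
chk(); print(manip.sign_off())"
```

```text
clock: 34.2
position: [0.5612, -0.2351, 0.2165]
ee_rot: [0.515, 0.484, 0.515, -0.485]
contact_force: [-7.4, -2.0, 7.9]
width: 0.0114
t 34.2 p [ 0.5612 -0.2351  0.2165] F [-7.4 -2.   7.9] w 0.0114 x [-0.002 -0.001 -1.   ] yaw 0.061 q [-0.51  0.32  1.4  -0.    1.42 -0.57]
the job is handed in; nothing more can be done
None
```

The job is done and handed in at 34.2 s: both loose pots are in their wells, and the arm is holding the lid open at about 44°.

- **Pots:** The loose blue pot stands in the far right well and the loose red pot in the near right well, each joined by the black line to its own colour. All four pot tops measured the same height (about 55–56 mm).
- **Lid and catch:** I tugged the bar before touching the catch, and the lid stopped dead after about 6 mm at about 22 N, so the bolt had caught. I pushed the catch until it would go no further. The cameras put its travel at about 24 mm, within measuring error of the 26 mm given. The lid then lifted freely.
- **Last checks:** Two cameras gave a lid tilt of 44.0° and 43.8°. The grip was steady, with about 11 N of residual force at the wrist. The final pictures showed nothing else visibly moved; I did not measure the other objects again.

**What disagreed:** The real fingertips sat about 26 mm farther back than the reported tool point. Because of that:
- **First blue grasp:** the fingers slipped off the cap, but the pot stayed upright.
- **First grip on the bar:** the fingers closed just above it.

I corrected both by going in deeper. The reported finger opening also read about 2 mm under the sizes given.

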